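# Press a probe pod's end cap home with the bench quick-clamp

## Task

A measurement probe pod lies in the cradle of the bench quick-clamp with its black end cap still standing proud (an orange neck shows). Squeeze the clamp's red trigger against its black handle, stroke after stroke, to walk the jaw onto the cap, press it fully home and seat it with one firm push of about 15 N (less than 8 N does not seat it, more than 24 N crushes the pod); then press the yellow release tab and keep it down until the jaw has run all the way back, leaving the pod in the cradle. Work the clamp only by its trigger and tab - do not touch the jaw or the pod - and leave the other things on the bench alone.

Things in the scene. Friction and masses are not known exactly. Their poses are not given: they have to be found in the camera images.
- clamp: bench quick-clamp bolted down, base 350 x 100 mm. Origin: under the base, on the table. +x (level): the way the jaw closes; z up. Along x: yellow tab at -120 mm, red roll -48, handle -18 to -2, jaw with orange pad, pod in a cradle (floor 45 mm above the table), blue end stop at about 154 mm, its setting varying 6 mm either way, not measured. Blue housing's top: 90 mm above the table.
- handle_grip (a point): point in the fixed black handle at squeezing height, 139 mm above the table, in the middle of its thickness. The handle is an upright bar 16 mm thick (along the clamp's x), 26 mm wide, its top 155 mm above the table. Axes as the clamp's.
- trigger_roll (a point): centre of the trigger's red finger roll: cylinder 16 mm in diameter, 30 mm long, lying across the clamp. At rest its centre is 38 mm from handle_grip on the clamp's -x side, 139 mm above the table (54 mm over handle and roll together); fully squeezed 20 mm from it (36 mm over both).
- trigger (a joint): trigger angle, rad: 0 at rest, 0.327 at its end stop, which also feels firm; springs back: let it return fully between squeezes. About the first 6 mm of roll travel are idle, then the jaw moves 0.7 mm per mm. Force at the roll: 3 to 8 N idle, 10 to 14 N while the cap slides on, then 3 to 5 N more per mm once it is home; about 17 N at the roll gives 15 N at the pad. Squeeze slowly near home.
- jaw (a joint): travel of the jaw, m: 0 fully open (run back), grows as it closes, at most 0.075. A ratchet of 7 mm pitch holds it: a full squeeze (18 mm at the roll) gains one tooth, a short one none (the jaw then goes back a few mm when the trigger is let go). A light return spring runs it back in about 1 s while the tab is held down.
- pad: orange sprung pad on the jaw that presses on the cap, 28 mm wide, 22 mm high; gives 1 mm per 8 N. Origin and axes: the clamp's, displaced with the jaw. The push that seats the home cap must lie between 8 and 24 N (aim at 15) for a moment.
- pad_face (a point): centre of the pad's pressing face, 61 mm above the table; it looks to the clamp's +x.
- tab (a joint): angle of the yellow release tab, rad: about 0.00 to 0.06 at rest (nods as the ratchet clicks), 0.16 fully down. The ratchet is free above about 0.1. Takes 3 to 6 N, up to 14 N while the jaw presses on the pod.
- tab_top (a point): centre of the upper face of the yellow release tab, 28 x 26 mm, about 99 mm above the table at rest; fully pressed it is about 8 mm lower (91 mm above the table).
- pod: the white probe pod in the cradle: 50 mm (x) x 34 x 30 mm high, plus the cap on its -x end. Origin: centre of the white body's underside; x about along the clamp's x, z up. Loose: the jaw first pushes it along the cradle against the end stop.
- cap (a joint): how far the black end cap (14 mm long, 33 x 28 mm) has been pressed onto the pod, m: 0 fully out, 0.014 home (no orange neck to be seen). It slides stiffly, at about 6 N, and stays where it is left.
- pod_b: finished white and black probe pod on the bench, 64 x 34 x 30 mm; leave alone. Origin: underside.
- pod_c: second finished probe pod on the bench; leave alone. Origin: underside.
- mouse: black computer mouse, 60 mm across, 34 mm high; leave alone. Origin: underside.
- screwdriver: screwdriver lying on the bench; leave alone.
- mug: blue mug, 80 mm across, 90 mm high; leave alone. Origin: underside.
- tape: yellow ring (tape core), 90 mm across, 18 mm high; leave alone. Origin: underside.
- cap_tray: grey tray of spare black caps, 140 x 100 x 30 mm; leave alone. Origin: underside.
Mind the look-alikes: they are no part of the job. Leave any brown or turquoise look-alike of the pod alone.

How it is judged:
On the way, in this order (a step that is already met when the one before it is completed fails the run):
1. the cap has been pressed home and seated by the jaw with more than 8 N (value of joint cap above 0.013 m and contact force between pad and pod above 8 N), for 0.1 s.
2. the release tab is down and the jaw has run back (value of joint tab above 0.07 rad and value of joint jaw below 0.005 m), for 0.1 s.
At the end, for the whole second after the job is handed in: The cap is home on the pod to within 1 mm (cap joint above 0.013), the jaw has run back to within 5 mm of fully open, trigger and tab are let go, and the pod lies upright and still in the clamp's cradle, between its guides (value of joint cap above 0.013 m and value of joint jaw below 0.005 m and value of joint trigger below 0.03 rad and value of joint tab below 0.09 rad and x of pod in the frame of clamp between 0.1 and 0.145 m and y of pod in the frame of clamp between -0.006 and 0.006 m and z of pod in the frame of clamp below 0.05 m and angle between pod's own z axis and vertical below 0.1 rad and linear speed of pod below 0.02 m/s); the robot touches nothing.
It fails at once if the pod is crushed: more than 24 N between pad and pod (contact force between pad and pod above 24 N).
It fails at once if the robot touches the jaw, its pad or the pod (more than 1 N) (contact force between any of the fingers, the arm and jaw above 1 N or contact force between any of the fingers, the arm and pod above 1 N).
It fails at once if another thing on the bench is moved by more than 20 mm (distance of any of pod_b, pod_c, mouse, screwdriver, mug, tape, cap_tray from where it was at the start of the episode above 0.02 m).
It also fails if it takes over 64 s, if anything falls off the work surface, if the arm or the gripper's body presses on something with over 40 N, if the wrist force passes 120 N, or if a joint passes its speed limit or range.

## Robot

A 6-joint arm with a two-finger parallel gripper is mounted at the origin on the work surface. World frame = base frame: x ahead of the robot, y to its left, z up, the work surface at z = 0. Lengths are in m, angles in rad, forces in N, time in s.
With the tool pointing down it reaches from about 0.225 to 0.725 m from the base axis. Payload 3.1 kg.
Tool frame: the origin (TCP) lies at the very end of the fingers, on their centre line; the grasp point (between the pads) lies 19 mm behind it; z points along the fingers, y is the direction in which the jaws open and shut (so a half turn about z gives the same grasp; the last joint's range is limited). The gripper opens to 85 mm and grips with 20 to 120 N. Pads are 22 mm wide; open, the fingers measure 114 mm over their backs; the gripper's body (76 mm by 85 mm) begins 54 mm behind the grasp point. The pads swing forward as they close: fully open they stand 13 mm farther back than shut.
Start: joints at [1.086, 0.048, 0.099, 1.622, 0, 1.443], TCP at [0.183, 0.492, 0.231] pointing down, gripper open.
Joint ranges: [-2.91, 2.91], [-0.99, 1.94], [-1.21, 1.42], [-2.12, 2.29], [-1.49, 1.47], [-3.14, 3.14]. Speed limits (rad/s): [2.79, 2.79, 3.14, 3.14, 3.14, 3.14].

## Interface

Orientations are given as a unit quaternion [w, x, y, z].
In Python, from workcell import * gives the robot as it stands. Calls block until the motion is done:
- movep(position, orientation): joint-space move of the TCP to a pose.
- movel(position, rate=0.15, rotation=None, max_force=None): straight line of the TCP; rotation=None keeps the orientation; rate is the mean speed in m/s. With max_force (N) it stops when the force on the tool has changed by that much, and returns True; else False.
- move_joints(angles): joint-space move.
- open_jaws() and grab(force=None): open the fingers fully, or close them until they stop; force is the grip in N (None keeps the last).
- dwell(seconds).
- inverse_kinematics(position, orientation): joint angles nearest the present ones, or None.
- sense(): the state.
- read_camera(name): name is "side" or "top" or "wrist"; returns the picture (420x560x3 uint8, blue, green, red); there is no depth.
- calibration(name): a dict with "fx", "fy", "cx", "cy" (pixels), "dist_coeffs" ([k1, k2, p1, p2, k3] as OpenCV has them; the pictures are not rectified), "world_from_camera" (4x4, takes a point from camera to world coordinates). Camera axes: x right, y up, looking along -z (the intrinsics and any distortion apply to the point x, -y, -z); pixel columns grow to the right and rows downward; lengths in m; the calibration is good to about 2 mm. A picture is of the moment at which its call begins: read the wrist's pose just before it. calibration takes no time and is no camera call; for the wrist camera it gives the pose at the moment of the call.
A pose or a line that the arm cannot do raises PlanningError and nothing moves.
- close_job(): hands the job in, once; it reports no verdict.
The state is a dict: "t": time; "q": joint angles; "qvel": joint speeds; "effort": joint torques, N m; "eef_pos": TCP position; "tcp_rot": TCP orientation; "contact_force": force on the tool from outside, world axes, zero at the start; "moment": the same for the moment, N m; "gripper_width": finger opening in m.
Only numpy, scipy, OpenCV 4.12 (cv2) and the standard library are available. Lean on these libraries where they do the work, as an engineer would, in place of code of your own. Each camera call takes 0.05 s, during which the arm holds its last target.

## Working session

There is one attempt and no reset: what is moved stays moved. The work goes in short steps, each a Python script; the robot and the scene stay as the last script left them, time stands still between calls to the robot, and variables do not carry over. Pictures are saved under pics/ and viewed, and the job is handed in when it is done.

```bash
ls; mkdir -p pics
python3 - <<'E'
from workcell import *
import cv2
s=sense();print(s)
for n in ["side","top","wrist"]:
    c=calibration(n);print(n,c)
    cv2.imwrite(f"pics/{n}0.png",read_camera(n))
E
```

```text
pics
{'t': 0.0, 'q': array([ 1.08620245e+00,  4.87383325e-02,  9.75907129e-02,  1.62199536e+00,
       -1.69470438e-05,  1.44302577e+00]), 'qvel': array([ 0.0002899 , -0.00148852, -0.00091361,  0.00132108,  0.00069562,
       -0.00139359]), 'effort': array([-4.33408895e-04, -3.38784313e+01,  3.20014536e+01,  2.04191613e-02,
       -2.41879679e-04, -9.72948612e-06]), 'eef_pos': array([0.18309758, 0.49138483, 0.23012005]), 'tcp_rot': array([-3.45585461e-04,  1.77466540e-01,  9.84126135e-01, -1.12131093e-03]), 'contact_force': array([0.35488876, 0.48424409, 0.12198046]), 'moment': array([ 0.04594405, -0.01222851, -0.01738422]), 'gripper_width': 0.08587385183074313}
side {'fx': 418.20130092909164, 'fy': 418.20130092909164, 'cx': 275.5346828945974, 'cy': 209.8309881133874, 'dist_coeffs': array([-0.04310973,  0.        ,  0.        ,  0.        ,  0.        ]), 'world_from_camera': array([[ 0.77767636,  0.33494445, -0.53200723, -0.06947827],
       [-0.62865601,  0.4188158 , -0.65527471, -0.68372481],
       [ 0.0033324 ,  0.8440412 ,  0.53626799,  0.70091386],
       [ 0.        ,  0.    
[... 346 characters left out ...]
4,  0.04108934],
       [ 0.00586913,  0.1557245 ,  0.98778309,  1.41248472],
       [ 0.        ,  0.        ,  0.        ,  1.        ]])}
wrist {'fx': 299.4356650370214, 'fy': 299.4356650370214, 'cx': 274.8386570828447, 'cy': 209.85720815304398, 'dist_coeffs': array([-0.01198395,  0.        ,  0.        ,  0.        ,  0.        ]), 'world_from_camera': array([[ 3.49712571e-01, -8.87276909e-01, -3.00733776e-01,
         1.06886018e-01],
       [ 9.36856732e-01,  3.30943586e-01,  1.13030118e-01,
         5.20384360e-01],
       [-7.63099201e-04, -3.21272515e-01,  9.46986478e-01,
         3.73172333e-01],
       [ 0.00000000e+00,  0.00000000e+00,  0.00000000e+00,
         1.00000000e+00]])}
```

View pics/top0.png

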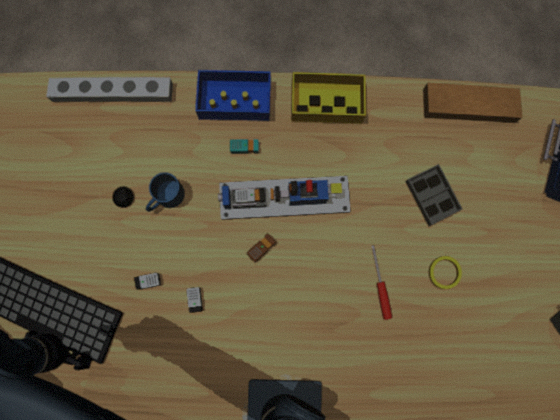

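View pics/side0.png

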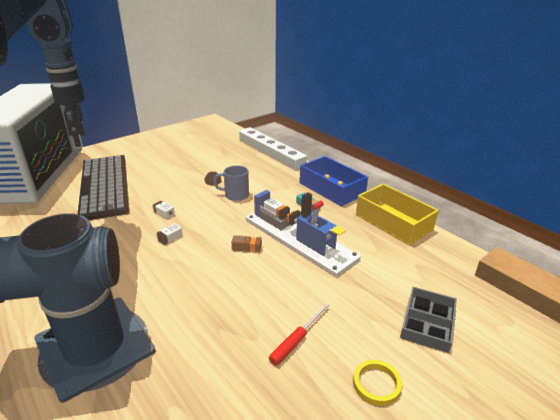

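View pics/wrist0.png

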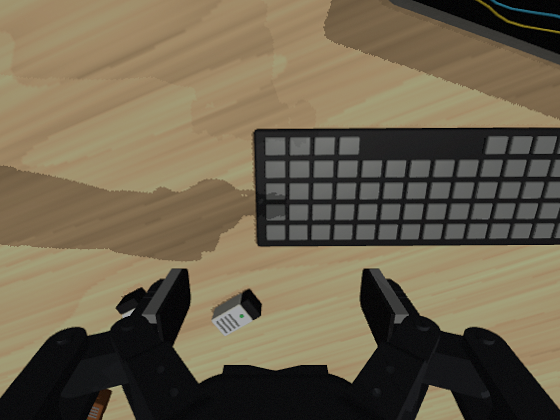

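```bash
cat > h.py <<'E'
import cv2, numpy as np
from workcell import *
def ray(c,uv):
    K=np.array([[c['fx'],0,c['cx']],[0,c['fy'],c['cy']],[0,0,1]])
    p=cv2.undistortPoints(np.array(uv,float).reshape(-1,1,2),K,np.array(c['dist_coeffs']))[:,0]
    d=np.c_[p[:,0],-p[:,1],-np.ones(len(p))]
    T=c['world_from_camera']
    return T[:3,3], d@T[:3,:3].T
def onz(c,uv,z):
    o,d=ray(c,uv); return o+d*((z-o[2])/d[:,2])[:,None]
def tri(rays):
    A=np.zeros((3,3));b=np.zeros(3)
    for o,d in rays:
        d=d/np.linalg.norm(d);P=np.eye(3)-np.outer(d,d);A+=P;b+=P@o
    x=np.linalg.solve(A,b)
    return x,[float(np.linalg.norm(np.cross(x-o,d/np.linalg.norm(d)))) for o,d in rays]
def blobs(im,lo,hi,roi=None,amin=15):
    h=cv2.cvtColor(im,cv2.COLOR_BGR2HSV);m=cv2.inRange(h,np.array(lo),np.array(hi))
    if roi:
        k=np.zeros_like(m);x0,y0,x1,y1=roi;k[y0:y1,x0:x1]=255;m&=k
    n,l,s,c=cv2.connectedComponentsWithStats(m)
    return [(c[i].round(1).tolist(),s[i].tolist()) for i in range(1,n) if s[i,4]>=amin],m
E
python3 - <<'E'
from h import *
t=cv2.imread('pics/top0.png');s=cv2.imread('pics/side0.png')
cv2.imwrite('pics/topz.png',cv2.resize(t[165:230,210:360],None,fx=5,fy=5,interpolation=cv2.INTER_CUBIC))
cv2.imwrite('pics/sidez.png',cv2.resize(s[180:275,235:365],None,fx=6,fy=6,interpolation=cv2.INTER_CUBIC))
ct=calibration('top');cs=calibration('side')
for n,im,c,roi in (('top',t,ct,(210,165,360,230)),('side',s,cs,(235,180,365,275))):
    print(n,'yel',blobs(im,(20,120,90),(34,255,255),roi)[0],'red',blobs(im,(0,150,90),(5,255,255),roi,8)[0], blobs(im,(172,150,60),(180,255,255),roi,8)[0])
    b,m=blobs(im,(0,0,110),(180,60,255),roi,100);print(b)
E
```

```text
top yel [([335.9, 188.0], [331, 183, 11, 10, 96])] red [([309.0, 185.7], [307, 180, 5, 12, 52])] []
[([283.6, 198.8], [220, 175, 130, 44, 2251])]
side yel [([360.7, 205.9], [356, 192, 9, 28, 192]), ([338.1, 230.2], [331, 226, 15, 9, 82])] red [([317.3, 204.6], [312, 201, 11, 8, 52])] []
[([270.9, 207.9], [259, 198, 25, 25, 306]), ([317.8, 217.7], [311, 208, 27, 21, 112]), ([308.6, 246.3], [246, 212, 115, 63, 1945])]
```

```bash
ls pics
```

```text
side0.png
sidez.png
top0.png
topz.png
wrist0.png
```

View pics/topz.png

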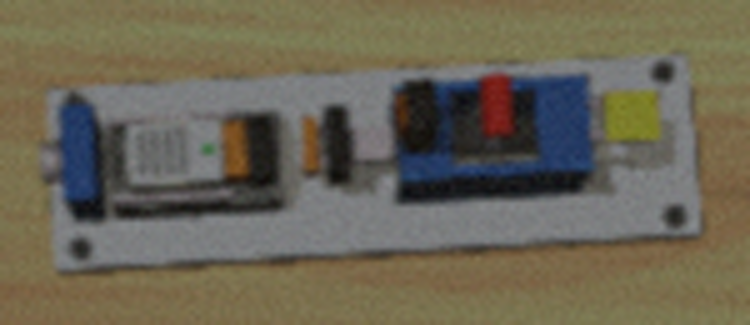

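View pics/sidez.png

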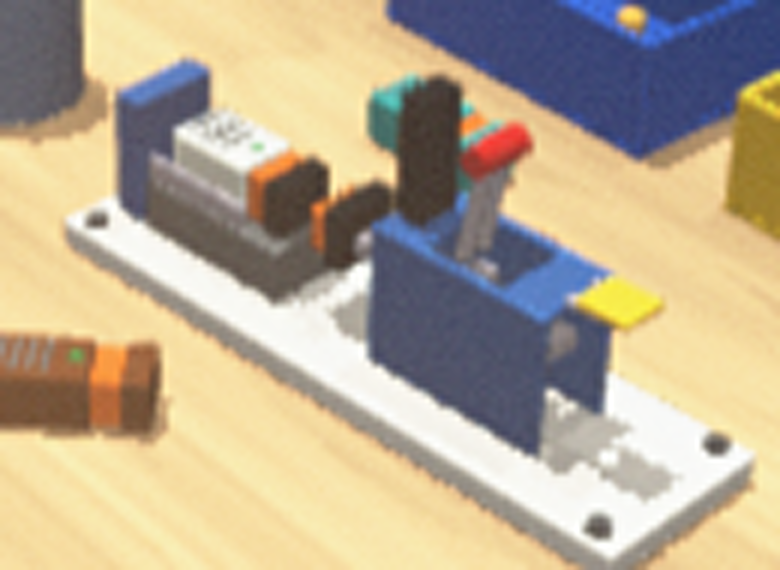

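Run:
```python
from h import *
ct=calibration('top');cs=calibration('side')
tt=onz(ct,[[335.9,188.0]],0.099);tr=onz(ct,[[309.0,185.7]],0.143)
print('tab',tt,onz(cs,[[338.1,230.2]],0.099),tri([(ray(ct,[p])[0],ray(ct,[p])[1][0]) if 0 else (ray(c,[p])[0],ray(c,[p])[1][0]) for c,p in ((ct,[335.9,188]),(cs,[338.1,230.2]))]))
print('roll',tr,onz(cs,[[317.3,204.6]],0.141),tri([(ray(c,[p])[0],ray(c,[p])[1][0]) for c,p in ((ct,[309,185.7]),(cs,[317.3,204.6]))]))
t=cv2.imread('pics/top0.png')
b,m=blobs(t,(0,0,110),(180,60,255),(210,165,360,230),100)
pts=cv2.findNonZero(m);r=cv2.minAreaRect(pts);print(r)
box=cv2.boxPoints(r);P=onz(ct,box,0.012);print(P, [np.linalg.norm(P[i]-P[(i+1)%4]) for i in range(4)],P.mean(0))
```

```text
tab [[ 0.59059558 -0.11499047  0.099     ]] [[ 0.59004998 -0.11960022  0.099     ]] (array([ 0.59224342, -0.11616646,  0.09587034]), [0.0012342696898716696, 0.001234269689871661])
roll [[ 0.58512689 -0.04330387  0.143     ]] [[ 0.58478116 -0.04672331  0.141     ]] (array([ 0.58659082, -0.04401413,  0.13884787]), [0.0006994263918785881, 0.0006994263918788737])
((283.45281982421875, 196.53787231445312), (36.33674621582031, 130.75039672851562), 86.77547454833984)
[[ 0.61689401  0.19759599  0.012     ]
 [ 0.64711829 -0.15757258  0.012     ]
 [ 0.54678178 -0.16332963  0.012     ]
 [ 0.51743782  0.18774128  0.012     ]] [np.float64(0.3564522706013014), np.float64(0.10050153460204059), np.float64(0.3522951220689341), np.float64(0.09994322959374789)] [0.58205797 0.01610876 0.012     ]
```

```bash
cat >> h.py <<'E'
from scipy.spatial.transform import Rotation as R
O=np.array([0.5809,0.0045,0.]); YAW=np.deg2rad(94.6)
def cw(x,y,z): # clamp->world
    c,s=np.cos(YAW),np.sin(YAW); return O+np.array([c*x-s*y,s*x+c*y,z])
def quat(sign=1):
    ax=sign*np.array([np.cos(YAW),np.sin(YAW),0]);az=np.array([0,0,-1.]);ay=np.cross(az,ax)
    q=R.from_matrix(np.c_[ax,ay,az]).as_quat(); return np.array([q[3],q[0],q[1],q[2]])
E
python3 - <<'E'
from h import *
for s in (1,-1):
  for p in ((-80,0,.25),(-70,0,.129),(-122,0,.09)):
    print(s,p,inverse_kinematics(cw(p[0]/1e3,p[1],p[2]),quat(s)))
E
```

```text
1 (-80, 0, 0.25) [-0.24064448  0.23351296  0.34222481  1.67950818  0.          1.2498667 ]
1 (-70, 0, 0.129) [-0.22444438  0.2179323   0.08335093  1.43621495  0.          1.26606681]
1 (-122, 0, 0.09) [-0.30704458  0.26169455  0.05723912  1.3663409   0.          1.1834666 ]
-1 (-80, 0, 0.25) [-0.24064448  0.23351296  0.34222481  1.67950818  0.         -1.89172595]
-1 (-70, 0, 0.129) [-0.22444438  0.2179323   0.08335093  1.43621495  0.         -1.87552585]
-1 (-122, 0, 0.09) [-0.30704458  0.26169455  0.05723912  1.3663409   0.         -1.95812605]
```

Run:
```python
from h import *
grab(20)
movep(cw(-0.085,0,0.25),quat(1))
s=sense();print(s['t'],s['eef_pos'],cw(-.085,0,.25),s['gripper_width'],s['contact_force'])
c=calibration('wrist');im=read_camera('wrist');np.save('pics/w1.npy',c,allow_pickle=True)
cv2.imwrite('pics/w1.png',im)
for n in ('side','top'): cv2.imwrite(f'pics/{n}1.png',read_camera(n))
print(blobs(im,(20,120,90),(34,255,255))[0],blobs(im,(0,150,70),(5,255,255))[0])
```

```text
3.4 [ 0.58776077 -0.07916874  0.25009783] [ 0.58771691 -0.0802262   0.25      ] -0.00012339612775382318 [ 0.24508674  0.33236652 -0.79145505]
[([555.2, 6.4], [551, 0, 9, 14, 117]), ([275.6, 14.0], [261, 7, 30, 15, 385]), ([524.9, 34.8], [518, 27, 15, 17, 186]), ([268.2, 58.4], [263, 58, 12, 2, 20]), ([284.0, 58.5], [277, 58, 13, 3, 21]), ([493.0, 206.1], [435, 130, 125, 169, 6933]), ([429.0, 204.5], [427, 196, 5, 18, 18]), ([423.5, 225.5], [421, 215, 6, 22, 22]), ([275.9, 228.0], [264, 216, 25, 25, 606])] [([276.2, 168.1], [259, 159, 36, 19, 628]), ([72.1, 281.2], [39, 270, 69, 22, 1046])]
```

View pics/w1.png

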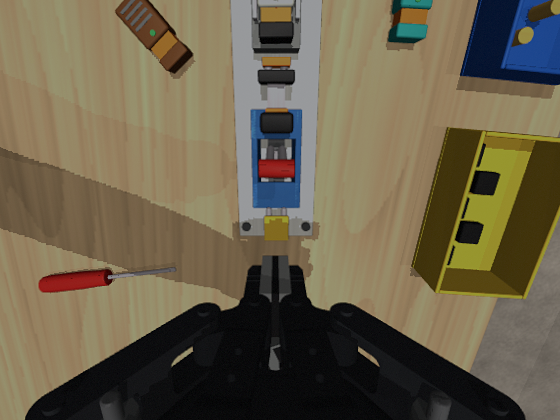

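View pics/side1.png

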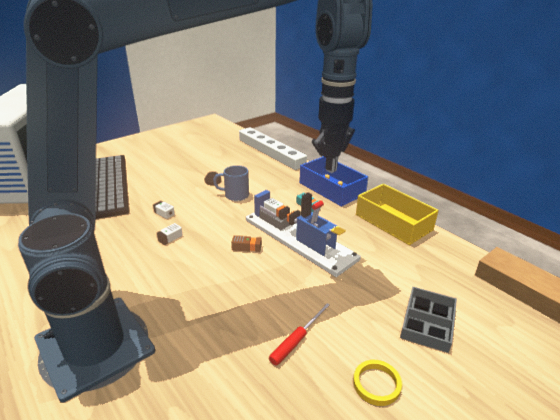

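View pics/top1.png

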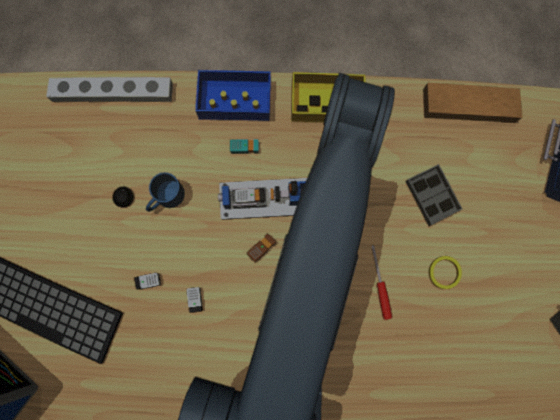

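Run:
```python
from h import *
c=np.load('pics/w1.npy',allow_pickle=True).item()
def cl(p):
    d=p-O;cc,s=np.cos(YAW),np.sin(YAW);return np.array([cc*d[0]+s*d[1],-s*d[0]+cc*d[1],p[2]]).round(4)
for n,uv,z in (('tab',[275.9,228],.099),('roll',[276.2,168.1],.145),('handletop',[276.5,122],.155),('pad?',[276,62],.072),('cap',[276,31],.074),('screwL',[246,227],.012),('screwR',[305.5,227],.012),('edgeL',[233,80],.012),('edgeR',[321,80],.012)):
    p=onz(c,[uv],z)[0];print(n,p.round(4),cl(p))
```

```text
tab [ 0.5933 -0.116   0.099 ] [-0.1211 -0.0027  0.099 ]
roll [ 0.5873 -0.0436  0.145 ] [-0.0485 -0.0025  0.145 ]
handletop [ 0.5844 -0.0063  0.155 ] [-0.0111 -0.0026  0.155 ]
pad? [0.5801 0.0464 0.072 ] [ 0.0418 -0.0025  0.072 ]
cap [0.5779 0.0725 0.074 ] [ 0.068  -0.0024  0.074 ]
screwL [ 0.5556 -0.1531  0.012 ] [-0.155   0.0378  0.012 ]
screwR [ 0.6369 -0.1465  0.012 ] [-0.155  -0.0437  0.012 ]
edgeL [0.5309 0.0312 0.012 ] [0.0307 0.0477 0.012 ]
edgeR [0.6339 0.0397 0.012 ] [ 0.0308 -0.0557  0.012 ]
```

```bash
cat >> h.py <<'E'
O=O+0.0018*np.array([-np.sin(YAW),np.cos(YAW),0])
ZT=0.129
def cl(p):
    d=np.asarray(p)-O;cc,s=np.cos(YAW),np.sin(YAW);return np.array([cc*d[0]+s*d[1],-s*d[0]+cc*d[1],p[2]])
def st(tag):
    s=sense();f=s['contact_force'];cc,sn=np.cos(YAW),np.sin(YAW)
    print(tag,'t%.2f'%s['t'],'clamp mm',(cl(s['eef_pos'])*1e3).round(2),'F',np.round([cc*f[0]+sn*f[1],-sn*f[0]+cc*f[1],f[2]],2));return s
E
python3 - <<'E'
from h import *
movel(cw(-.085,0,ZT),0.15); st('down')
r=movel(cw(-.066,0,ZT),0.03,max_force=10);st(f'near {r}')
r=movel(cw(-.045,0,ZT),0.012,max_force=17);st(f'stroke {r}')
cv2.imwrite('pics/side2.png',read_camera('side'));cv2.imwrite('pics/w2.png',read_camera('wrist'));
st('hold')
E
```

```text
down t4.51 clamp mm [-85.2   -0.77 130.32] F [-0.   -0.89 -0.83]
near False t5.29 clamp mm [-66.59  -0.24 129.57] F [-3.39  0.7   2.8 ]
stroke False t7.19 clamp mm [-50.17  -0.41 130.61] F [-14.56   1.68   5.76]
hold t7.29 clamp mm [-50.17  -0.41 130.63] F [-14.41   1.05   6.21]
```

View pics/w2.png

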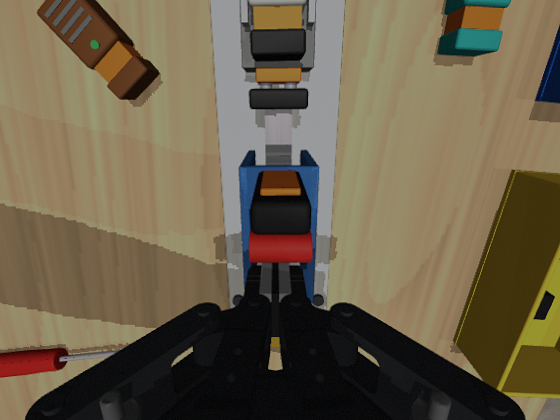

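```bash
cat >> h.py <<'E'
def stroke(n,f=18,xe=-.042,rate=.015):
    r=movel(cw(xe,0,ZT),rate,max_force=f);s=st(f'stroke{n} {r}')
    return r,s
def back(): movel(cw(-.072,0,ZT),0.06)
def shot(n,cams=('side','wrist')):
    for c in cams:
        im=read_camera(c)
        if c=='side': im=cv2.resize(im[180:275,235:365],None,fx=5,fy=5,interpolation=cv2.INTER_CUBIC)
        cv2.imwrite(f'pics/{c}_{n}.png',im)
E
python3 - <<'E'
from h import *
back();dwell(.3);st('back');shot('a')
stroke(2);shot('b',('wrist',));st('h')
back();dwell(.2);st('back');shot('c')
E
python3 -c "
import cv2,numpy as np
a=[cv2.imread(f'pics/wrist_{n}.png')[0:330,180:380] for n in 'abc'];cv2.imwrite('pics/m1.png',np.hstack(a))"
```

```text
back t8.19 clamp mm [-7.1640e+01 -4.0000e-02  1.2904e+02] F [-0.22  0.06 -0.07]
stroke2 True t10.07 clamp mm [-5.203e+01 -4.000e-02  1.316e+02] F [-5.1  0.4  2.9]
h t10.12 clamp mm [-5.2400e+01 -6.0000e-02  1.3165e+02] F [-5.51  0.02  3.06]
back t10.82 clamp mm [-7.167e+01  4.000e-02  1.289e+02] F [-0.69 -0.24 -0.4 ]
```

View pics/m1.png

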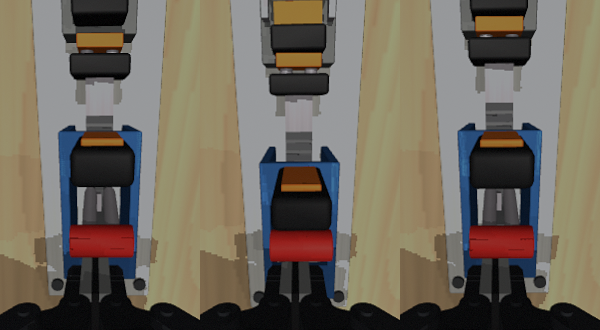

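View pics/side_c.png

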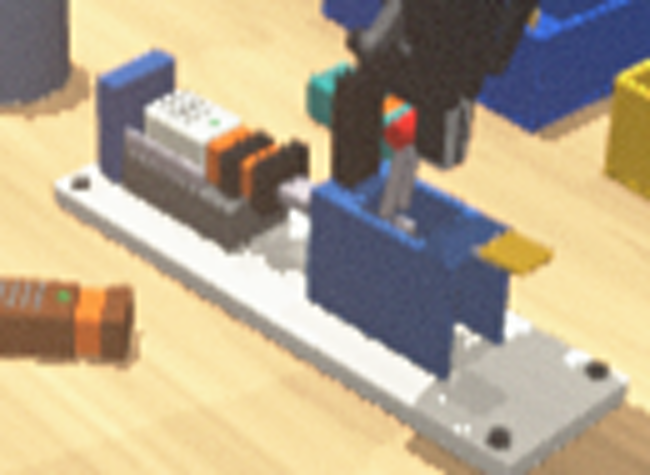

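```bash
cat >> h.py <<'E'
def fx(s):
    f=s['contact_force'];return np.cos(YAW)*f[0]+np.sin(YAW)*f[1]
def fstroke(n,F=17,x0=-.060,step=.001,xmax=-.038,rate=.02):
    movel(cw(x0,0,ZT),.04,max_force=17)
    x=x0;log=[];t0=sense()['t']
    while x<xmax:
        x+=step; movel(cw(x,0,ZT),rate)
        s=sense();log.append((round(1e3*cl(s['eef_pos'])[0],1),round(-fx(s),1)))
        if -fx(s)>=F: break
    print(n,log,'dt',round(sense()['t']-t0,2));return x,log
E
python3 - <<'E'
from h import *
fstroke(3);dwell(.1);st('h');shot('d',('wrist',))
back();dwell(.2);st('back');shot('e')
E
python3 -c "
import cv2,numpy as np
a=[cv2.imread(f'pics/wrist_{n}.png')[0:330,180:380] for n in 'de'];cv2.imwrite('pics/m2.png',np.hstack(a))"
```

```text
3 [(np.float64(-61.9), np.float64(6.9)), (np.float64(-61.4), np.float64(7.4)), (np.float64(-60.6), np.float64(8.0)), (np.float64(-59.9), np.float64(8.7)), (np.float64(-59.2), np.float64(7.8)), (np.float64(-58.3), np.float64(10.4)), (np.float64(-57.4), np.float64(9.6)), (np.float64(-56.6), np.float64(9.6)), (np.float64(-55.2), np.float64(9.3)), (np.float64(-54.0), np.float64(8.0)), (np.float64(-52.4), np.float64(8.6)), (np.float64(-51.9), np.float64(8.4)), (np.float64(-51.1), np.float64(8.9)), (np.float64(-50.4), np.float64(9.0)), (np.float64(-50.4), np.float64(10.8)), (np.float64(-50.4), np.float64(12.8)), (np.float64(-50.3), np.float64(14.7)), (np.float64(-50.2), np.float64(16.6)), (np.float64(-50.2), np.float64(18.6))] dt 4.75
h t16.22 clamp mm [-50.21  -0.18 131.65] F [-19.13   3.27   4.79]
back t17.13 clamp mm [-7.149e+01  2.000e-02  1.289e+02] F [-0.72  0.08  0.06]
```

View pics/m2.png

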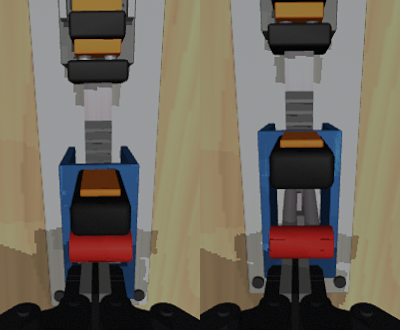

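View pics/side_e.png

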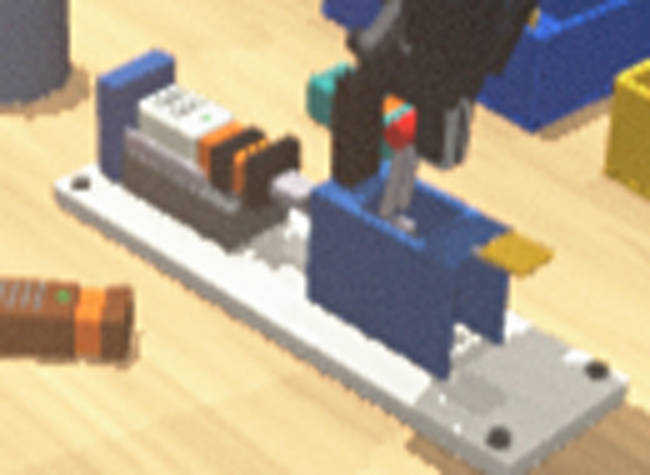

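Run:
```python
from h import *
stroke(4,18,-.0445,.018)
back();dwell(.2);st('back');shot('f')
```

```text
stroke4 False t18.91 clamp mm [-50.37  -0.14 131.58] F [-12.98   3.35   5.28]
back t19.72 clamp mm [-7.1490e+01  1.0000e-02  1.2886e+02] F [-0.33  0.31 -0.14]
```

View pics/side_f.png

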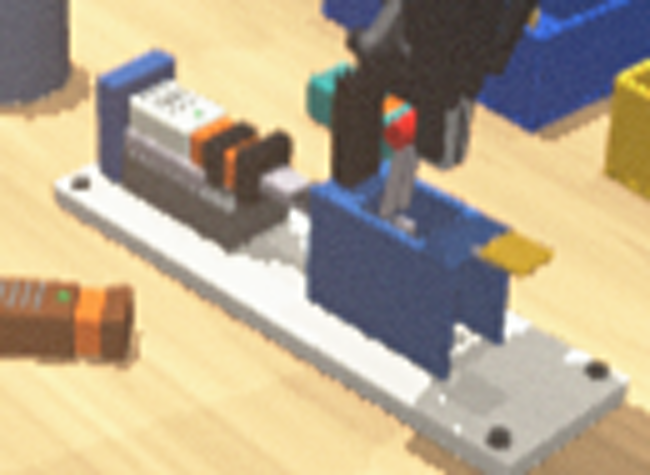

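View pics/wrist_f.png

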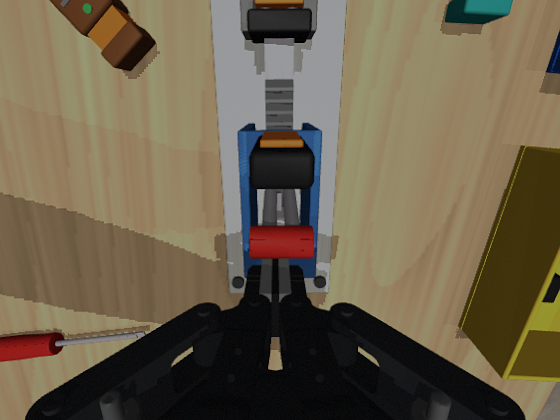

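Run:
```python
from h import *
stroke(5,20,-.0440,.018)
back();dwell(.2);st('back');shot('g')
```

```text
stroke5 False t21.52 clamp mm [-5.0330e+01 -1.2000e-01  1.3155e+02] F [-13.96   3.24   5.15]
back t22.34 clamp mm [-7.1480e+01  1.0000e-02  1.2885e+02] F [ 0.5   0.58 -0.45]
```

View pics/side_g.png

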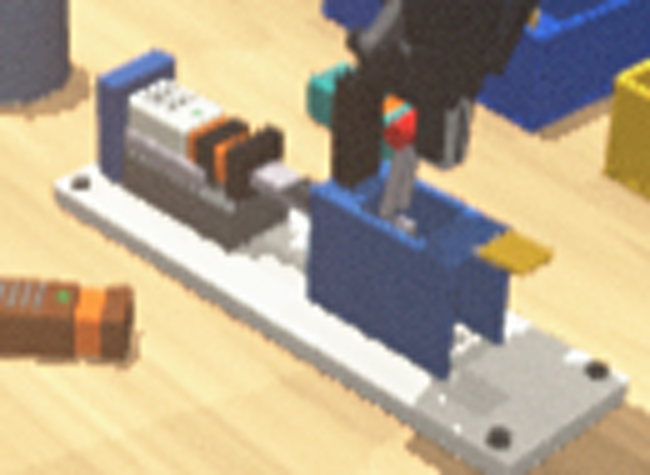

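Run:
```python
from h import *
fstroke(6,F=17,x0=-.058,rate=.03);dwell(.15);st('h');shot('hh',('side',))
back();dwell(.2);st('back');shot('h')
```

```text
6 [(np.float64(-61.1), np.float64(8.3)), (np.float64(-60.6), np.float64(10.1)), (np.float64(-60.2), np.float64(10.9)), (np.float64(-59.8), np.float64(12.7)), (np.float64(-59.0), np.float64(11.5)), (np.float64(-58.2), np.float64(13.0)), (np.float64(-57.3), np.float64(13.3)), (np.float64(-56.5), np.float64(14.0)), (np.float64(-55.3), np.float64(12.4)), (np.float64(-53.9), np.float64(12.0)), (np.float64(-52.8), np.float64(12.3)), (np.float64(-51.6), np.float64(11.1)), (np.float64(-50.9), np.float64(12.6)), (np.float64(-50.4), np.float64(13.2)), (np.float64(-50.4), np.float64(15.4)), (np.float64(-50.3), np.float64(17.2))] dt 4.0
h t27.09 clamp mm [-50.28  -0.14 131.65] F [-17.61   3.01   4.76]
back t27.99 clamp mm [-7.1460e+01  1.0000e-02  1.2886e+02] F [-0.09  0.36  0.04]
```

View pics/side_hh.png

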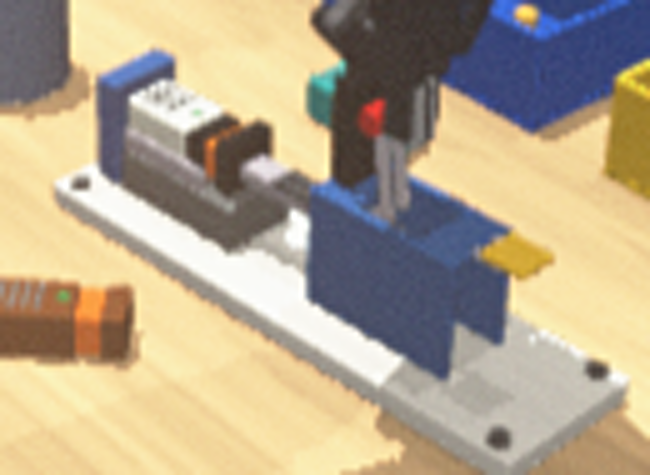

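View pics/side_h.png

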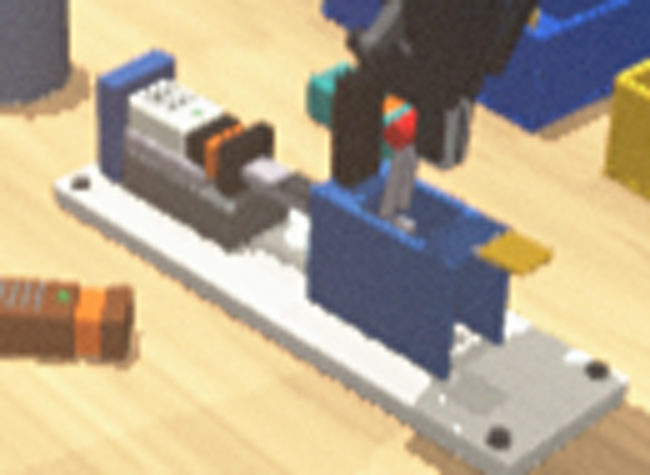

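Run:
```python
from h import *
x,l=fstroke(7,F=16.5,x0=-.059,step=.0008,rate=.02);dwell(.3);st('h');shot('i',('side',));st('h2')
```

```text
7 [(np.float64(-61.6), np.float64(8.2)), (np.float64(-61.3), np.float64(9.1)), (np.float64(-61.0), np.float64(9.8)), (np.float64(-60.7), np.float64(10.9)), (np.float64(-60.3), np.float64(11.8)), (np.float64(-60.0), np.float64(12.7)), (np.float64(-59.7), np.float64(13.6)), (np.float64(-59.4), np.float64(14.4)), (np.float64(-59.0), np.float64(15.2)), (np.float64(-58.7), np.float64(15.4)), (np.float64(-58.4), np.float64(18.1))] dt 2.75
h t31.62 clamp mm [-5.8360e+01 -1.3000e-01  1.3124e+02] F [-17.38   2.73   3.83]
h2 t31.67 clamp mm [-5.8350e+01 -1.3000e-01  1.3126e+02] F [-17.04   1.68   4.  ]
```

View pics/side_i.png

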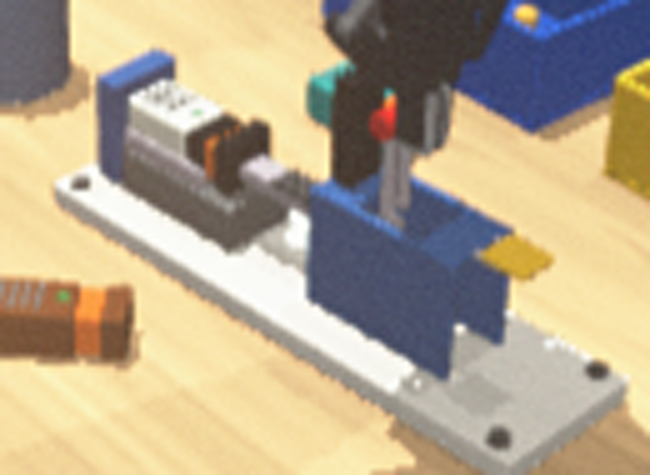

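Run:
```python
from h import *
back();movel(cw(-.122,0,ZT),.12)
r=movel(cw(-.122,0,.104),.08,max_force=8);st(f'above {r}')
r=movel(cw(-.122,0,.0885),.03,max_force=25);st(f'press {r}')
shot('j',('side',))
dwell(.6);st('p2');shot('k')
```

```text
above False t33.21 clamp mm [-121.31    0.86  102.62] F [ 0.06 -0.18 -0.04]
press False t33.88 clamp mm [-123.57   -1.14   91.72] F [-2.18  3.34  9.44]
p2 t34.52 clamp mm [-123.6    -1.16   91.75] F [-2.3  1.9  9.5]
```

View pics/side_k.png

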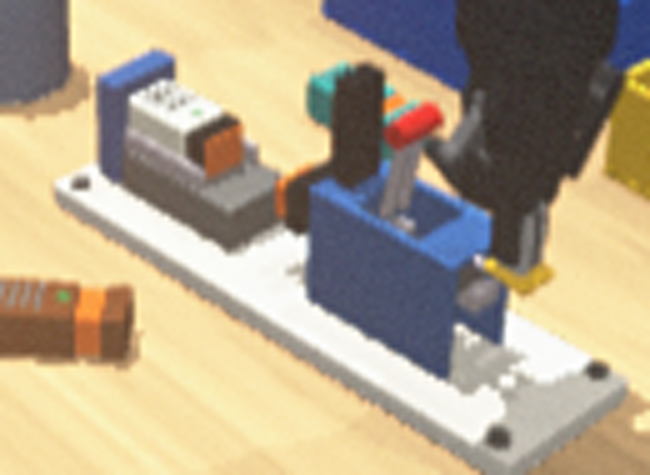

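View pics/wrist_k.png

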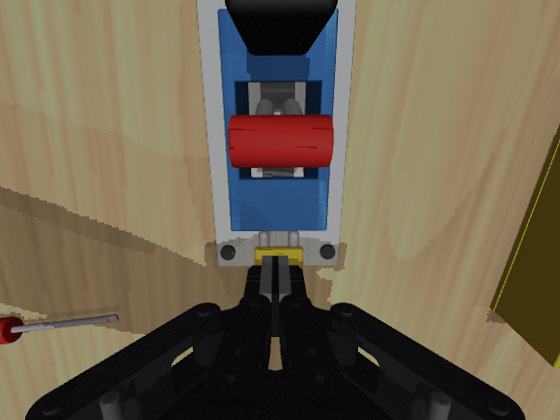

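Run:
```python
from h import *
movel(cw(-.122,0,.20),.12);movel(cw(-.03,0,.24),.15)
st('up');c=calibration('wrist');np.save('pics/w9.npy',c,allow_pickle=True);cv2.imwrite('pics/w9.png',read_camera('wrist'));shot('l',('side',))
```

```text
up t36.52 clamp mm [-3.0340e+01  1.5000e-01  2.3949e+02] F [-0.71 -0.51 -0.39]
```

View pics/w9.png

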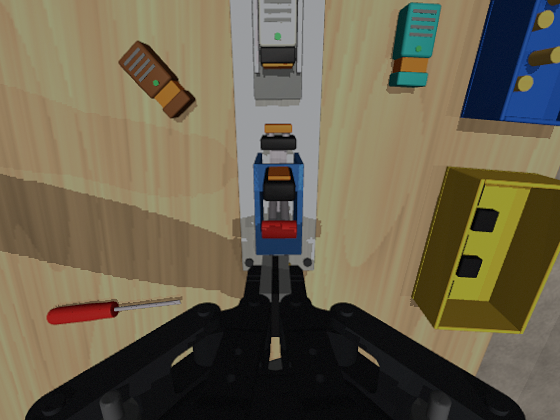

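View pics/side_l.png

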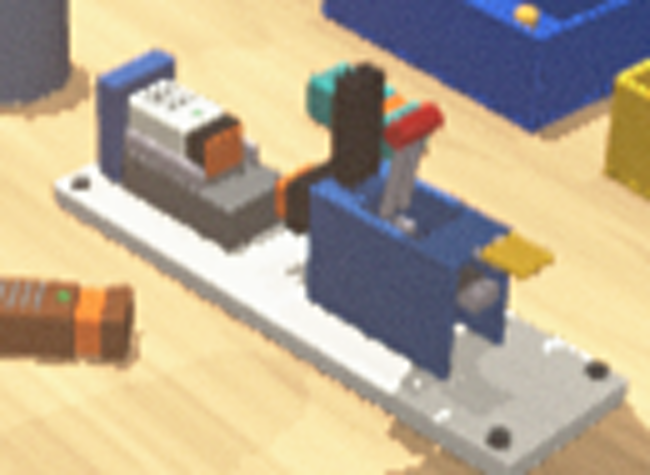

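Run:
```python
from h import *
c=np.load('pics/w9.npy',allow_pickle=True).item();c1=np.load('pics/w1.npy',allow_pickle=True).item()
a=cv2.imread('pics/w9.png');b=cv2.imread('pics/w1.png')
cv2.imwrite('pics/z9.png',np.hstack([cv2.resize(a[0:150,230:330],None,fx=4,fy=4,interpolation=cv2.INTER_CUBIC),cv2.resize(b[0:150,225:325],None,fx=4,fy=4,interpolation=cv2.INTER_CUBIC)])[:600])
def g(c,v,z): return round(cl(onz(c,[[277,v]],z)[0])[0]*1e3,1)
# column profile
print([ (v,a[v,272:283].mean(0).astype(int).tolist()) for v in range(38,74,2)])
print('pad front now',[ (v,g(c,v,.072)) for v in (124,)], 'start',g(c1,58,.072))
```

```text
[(38, [122, 151, 110]), (40, [150, 148, 148]), (42, [158, 155, 154]), (44, [142, 152, 153]), (46, [76, 82, 82]), (48, [42, 41, 42]), (50, [51, 52, 52]), (52, [50, 50, 51]), (54, [49, 49, 50]), (56, [47, 48, 48]), (58, [45, 45, 46]), (60, [43, 43, 43]), (62, [15, 10, 8]), (64, [57, 125, 162]), (66, [20, 55, 88]), (68, [23, 33, 57]), (70, [66, 66, 65]), (72, [65, 65, 64])]
pad front now [(124, np.float64(34.8))] start 45.3
```

View pics/z9.png

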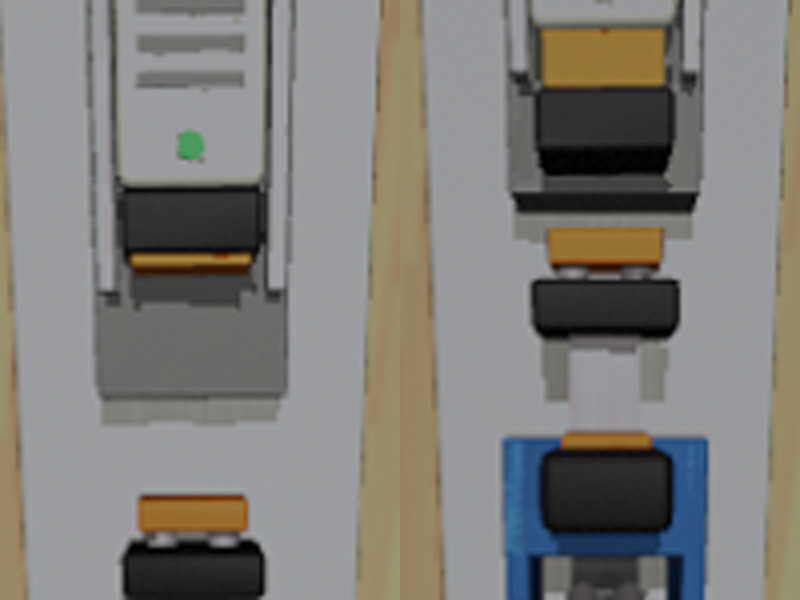

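Run:
```python
from h import *
movel(cw(-.122,0,.20),.2);movel(cw(-.122,0,.105),.12)
movel(cw(-.122,0,.0875),.04,max_force=25);st('press')
dwell(1.3);st('held')
movel(cw(-.122,0,.20),.12);movel(cw(-.03,0,.24),.15)
st('up');cv2.imwrite('pics/w10.png',read_camera('wrist'));shot('m',('side',))
a=cv2.imread('pics/w9.png').astype(int);b=cv2.imread('pics/w10.png').astype(int)
d=abs(a-b)[100:160,250:310].sum(2);print(d.mean(),d.max())
a=cv2.imread('pics/side_l.png').astype(int);b=cv2.imread('pics/side_m.png').astype(int);d=abs(a-b).sum(2)[80:260,80:480];print(d.mean(),d.max())
```

```text
press t38.80 clamp mm [-123.39   -1.45   91.69] F [-1.41  2.   13.75]
held t40.10 clamp mm [-123.39   -1.44   91.7 ] F [ 0.27  3.18 14.2 ]
up t42.01 clamp mm [-3.0300e+01  1.4000e-01  2.3949e+02] F [-0.51  0.4  -0.44]
1.688611111111111 56
5.132472222222222 32
```

View pics/w10.png

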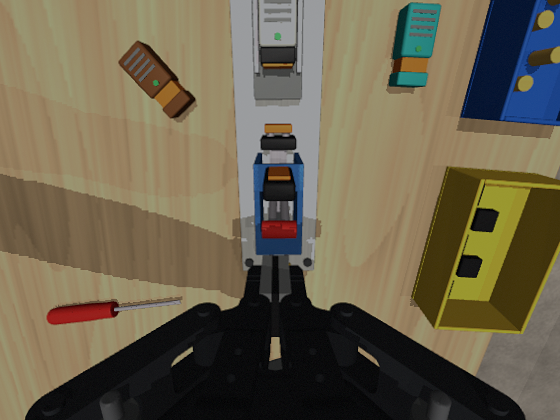

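View pics/side_m.png

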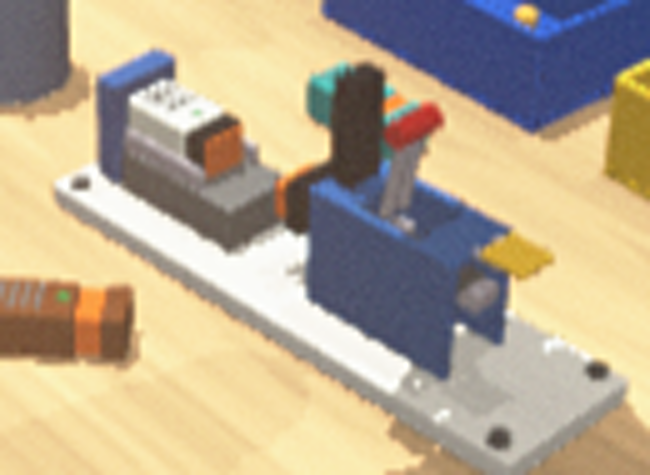

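The picture shows the jaw exactly where it was after the first release, at its stop. The cap sits tight against the white body, and the trigger and tab are let go. I'm handing the job in.

Run:
```python
from h import *
dwell(.2);close_job()
```

```text
the job is handed in; nothing more can be done
```

The cap is home on the pod and the jaw has run back. I handed the job in at about 42 s on the robot's clock; no verdict is reported.

**What I did:** I worked the trigger with the closed fingers pushing the red roll towards the handle, rather than pinching roll and handle together, so the wrist sensor read the squeezing force directly. Six full strokes took the roll to its end stop each time. A seventh, slow push met a firm rise at mid-stroke. It peaked at about 18 N at the roll and held at about 17 N for more than 0.3 s, so roughly 15 N at the pad. I then pressed the tab and held it until the jaw had run back. I pressed it a second time for 1.3 s as a check.

**Last checks:**
- **Cap:** black meets white with no orange neck between them. Orange does show on the cap's outer end face, which was black before. I took it for the neck's end flush with the cap; it doesn't match a plain black cap.
- **Jaw:** the second press left the picture unchanged, so the jaw is at its stop. It stands about 10 mm further back than at the start.
- **Pod, trigger and tab:** the pod lies in its cradle, and the trigger and tab are at rest in the pictures. The wrist sensor showed no contact force before hand-in.
- **Clamp position:** the top and wrist cameras disagreed by about 2.5 mm across the clamp. I used a value in between, and the contacts were good.
- **Not measured:** pad force, cap travel and jaw travel can't be read directly, so those are inferred from the roll force and the pictures.

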